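Seat the gas block and hold its cover over the screw holes

TASK

First push the sliding dark grey metal block along its white guide until you feel it come up firmly against the stop hidden under the grey hood. Then pick up the blue cover plate by its black grip and hold it level, hovering about a centimetre above the seated block with its three holes lined up over the block's three threaded holes, so that a colleague can start the screws. Finish while still holding it there, resting on nothing, and leave the crucible, jar, screwdriver and screw tray alone.

Things in the scene. Friction and masses are not known exactly. Their poses are not given: they have to be found in the camera images.
- cradle: Fixed white guide on the bench. Origin on the bench, on the guide's centre line, under the front edge of the grey hood; x along the guide into the hood (the way to push), z up. Two rails 18 mm high run from x = -200 to +75 mm, inner faces at y = +-44 mm, feet out to y = +-70 mm. The hood covers x = 0 to 75 mm; underside 34, top 46 mm above the bench.
- hood_front (a point): Middle of the top front edge of the grey hood, 46 mm above the guide's origin. A rigid, unsprung stop stands under the hood, 20 to 40 mm past this edge: its place differs each time, is hidden and not reported. Push until the force jumps and the block moves no more.
- block: Loose dark grey metal block, 0.34 to 0.5 kg, 96 (x) x 84 (y) x 50 mm high, with a steel tongue 56 wide, 24 high, sticking out 50 mm more at its +x end to slide under the hood. On the bench between the rails (2 mm play a side), 30 to 85 mm short of the stop; slides at 1.5 to 4 N, stays where left. Origin: centre of the main part's underside; x to the tongue (the guide's x), z up.
- block_front (a point): Middle of the block's front face (the flat 84 x 50 mm face away from the hood, to push on), 25 mm above the bench, at x = -48 mm in the block.
- block_nose (a point): Middle of the end face of the block's tongue, at x = +98, z = 12 mm in the block: what meets the stop.
- block_hole0 (a point): Mouth of threaded hole 0 (6 mm) in the block's top face, at x = +37, y = +31, z = 50 mm in the block.
- block_hole1 (a point): Mouth of threaded hole 1, at x = +37, y = -31, z = 50 mm in the block.
- block_hole2 (a point): Mouth of threaded hole 2, at x = -37, y = 0, z = 50 mm in the block (the single hole, at the front). Holes are brass-rimmed.
- cover: Loose blue cover plate, 0.13 to 0.21 kg, 96 mm (x) x 84 mm (y) x 4 mm thick, lying flat on the bench. Origin: centre of its underside, z up. Its three 9 mm holes match the block's, so it fits one way round only: its x axis must point as the block's. On it a solid black grip, 50 mm long (along x, from x = -21 to +29 mm), 14 mm wide (y), from the plate's top at z = 4 mm to z = 40 mm.
- cover_hole0 (a point): Centre of cover hole 0 at the plate's underside, at x = +37, y = +31, z = 0 mm in the cover; belongs over block hole 0.
- cover_hole1 (a point): Cover hole 1 at the underside, at x = +37, y = -31, z = 0 mm; belongs over block hole 1.
- cover_hole2 (a point): Cover hole 2 at the underside, at x = -37, y = 0, z = 0 mm (the single hole); belongs over block hole 2.
- crucible: Bystander: white ceramic crucible, 48 mm across, 36 mm high, open at the top; origin at the centre of its underside.
- jar: Bystander: sample jar with a white cap, 52 mm across, 70 mm high; origin at the centre of its underside.
- driver: Bystander: screwdriver 170 mm long lying along its x axis on the bench.
- tray: Bystander: small grey tray of screws, 80 x 60 x 20 mm; origin at the centre of its underside.
There are look-alikes about, which are no part of the job. Of the things like the cover, leave any that is green; of the rest the larger one is meant. Of the things that look like the block, the larger one is meant.

How it is judged:
By the outcome, as a careful person would: the job done as asked, in the order asked, and still so for the second after the job is handed in, while the arm keeps its last pose, push and grip.
It also fails if it takes over 59 s, if anything falls off the work surface, if the arm or the gripper's body presses on something with over 40 N, if the wrist force passes 120 N, or if a joint passes its speed limit or range.

ROBOT

A 6-joint arm with a two-finger parallel gripper is mounted at the origin on the work surface. World frame = base frame: x ahead of the robot, y to its left, z up, the work surface at z = 0. Lengths are in m, angles in rad, forces in N, time in s.
With the tool pointing down it reaches from about 0.35 to 0.775 m from the base axis. Payload 7.3 kg.
Tool frame: the origin (TCP) lies midway between the tips of the shut fingers; the grasp point (between the pads) lies 19 mm behind it; x points along the fingers, y is the direction in which the jaws open and shut, and the axes are right-handed (so a half turn about x gives the same grasp; the last joint's range is limited). The gripper opens to 92 mm and grips with 3 to 60 N. Pads are 19 mm wide; open, the fingers measure 130 mm over their backs; the gripper's body (75 mm by 190 mm) begins 47 mm behind the grasp point.
Start: joints at [-1.461, 0.342, 1.524, -0, 1.275, -0.146], TCP at [0.133, -0.508, 0.227] pointing down, gripper open.
Joint ranges: [-2.53, 2.53], [-0.77, 2.02], [0.04, 2.7], [-1, 4.14], [0.28, 2.66], [-3.11, 3.11]. Speed limits (rad/s): [2.57, 2.57, 3.14, 3.14, 3.14, 3.14].

INTERFACE

Orientations are given as a 3x3 rotation matrix whose columns are the frame's x, y, z axes.
In Python, from rig import r gives the robot as it stands.
- The arm moves only by the tool carry_out, never from a script. Its argument "targets" is one flat list of numbers, 4 for each row, row after row: the shift along the tool's x, y, z normalised to -1 to 1, where 1 is 2 cm, then the turn about the tool's x normalised to -1 to 1, where 1 is 0.08 rad. In form: [tx, ty, tz, roll, tx, ty, tz, roll, ...]. A call has 1 to 20 rows; each row shifts and turns the commanded pose from where the row before left it, along the tool's axes as they then stand; what a row does not reach is not made up. A row lasts 1/8 s, in which the tool goes at most 62.5 mm and 10.7 degrees, less where a joint would pass 70% of its speed; a pose out of reach is approached as far as the arm can. A call with a number of a shift or a turn outside -1 to 1 is refused whole. A call with a gripper value outside its range is refused whole. "grip" is the closure, from -1 (fully open) to 1 (shut), set as the call begins (left out, the last holds). The fingers move at their own pace and stop on an object; "grip_force" is the grip in N (left out, the last holds). Time passes only in rows, so rows that do not move let the fingers close. It gives the time, the measured TCP pose, the force and the opening at its end, in the units of the state.
- r.get_state(): the state, without advancing time (a new reading comes with each control period).
- r.grab_frame(name): name is "side" or "top" or "wrist"; returns the picture (420x560x3 uint8, blue, green, red); there is no depth.
- r.camera_info(name): a dict with "fx", "fy", "cx", "cy" (pixels), "dist_coeffs" ([k1, k2, p1, p2, k3] as OpenCV has them; the pictures are not rectified), "cam_to_world" (4x4, takes a point from camera to world coordinates). Camera axes: x right, y down, z forward; pixel columns grow to the right and rows downward; lengths in m; the calibration is good to about 2 mm. A picture is of the moment at which its call begins: read the wrist's pose just before it. camera_info takes no time and is no camera call; for the wrist camera it gives the pose at the moment of the call.
- r.close_job(): hands the job in, once; it reports no verdict.
Trained networks look in the newest picture that a camera, given by its name, has taken for a name from the list of things; names that differ only in an ending like _2 or _b are one class to them, and where a whole thing is asked for, a point or a joint stands for the part that bears it (a point fixed in the world has none). Each returns a list of dicts, best first, with "conf" (0 to 1); they miss things now and then, are a little off and sometimes report something else, mostly with a low value. They report only what shows in the picture. A call takes as long as a camera call. They do not tell look-alikes from the thing itself.
- r.recognise(name, camera): "at" ([column, row] in pixels, amid what is visible of it).
- r.outline_of(name, camera): "mask" (420x560 bool, what is visible of it) and "at" ([column, row] in pixels, amid what is visible of it).
The state is a dict: "time": time; "qpos": joint angles; "qd": joint speeds; "joint_torque": joint torques, N m; "tool_pos": TCP position; "tool_rot": TCP orientation; "ft_force": force on the tool from outside, world axes, zero at the start; "ft_torque": the same for the moment, N m; "width": opening from 0.0 (shut) to 1.0 (fully open).
Only numpy, scipy, OpenCV 4.12 (cv2) and the standard library are available. Lean on these libraries where they do the work, as an engineer would, in place of code of your own. Each camera call takes 0.05 s, during which the arm holds its last target.

## Working session

There is one attempt and no reset: what is moved stays moved. The work goes in short steps, Python scripts to look and compute and a tool call to move; the robot and the scene stay as the last step left them, time stands still between calls to the robot, and variables do not carry over. Pictures are saved under pics/ and viewed, and the job is handed in when it is done.

Besides the shell and the picture viewer there is one more tool, called in YAML: its name, and indented under it one key for each argument. carry_out: Moves the arm, as the interface text tells. Its arguments: {"type":"object","properties":{"targets":{"type":"array"},"grip":{"type":"number"},"grip_force":{"type":"number"}},"required":["targets"]}

```bash
mkdir -p pics; ls
python3 - <<'E'
from rig import r
import cv2,numpy as np
s=r.get_state();print(s)
for n in ("side","top","wrist"):
    f=r.grab_frame(n);cv2.imwrite(f"pics/{n}0.png",f)
    c=r.camera_info(n);print(n,c)
E
```

```text
pics
{'time': 0.0, 'qpos': array([-1.46100700e+00,  3.42723052e-01,  1.52502594e+00,  2.90394586e-06,
        1.27538875e+00, -1.45991061e-01]), 'qd': array([-0.00142018, -0.00053478, -0.00108129,  0.00027062, -0.00045974,
       -0.00039983]), 'joint_torque': array([-7.76026391e-04, -4.31246281e+01, -2.44222373e+01,  7.17707165e-02,
        5.58627828e-02, -9.20887464e-05]), 'tool_pos': array([ 0.13280695, -0.50750228,  0.22604168]), 'tool_rot': array([[-1.66531329e-04,  2.52999536e-01, -9.67466385e-01],
       [ 1.53608222e-03, -9.67465193e-01, -2.52999489e-01],
       [-9.99998806e-01, -1.52824026e-03, -2.27514825e-04]]), 'ft_force': array([ 0.04973858,  0.10704873, -0.26430934]), 'ft_torque': array([ 0.00126867,  0.01336372, -0.006185  ]), 'width': 0.9978468178346807}
side {'fx': 483.78085875961665, 'fy': 483.78085875961665, 'cx': 276.7998183348546, 'cy': 199.9843066362379, 'dist_coeffs': array([-0.03822141,  0.        ,  0.        ,  0.        ,  0.        ]), 'cam_to_world': array([[-0.82804808, -0.43297558,  0.35618608,  0.05391045],
       [-0.56061022,  0.63120395, -0.536001
[... 552 characters left out ...]
91619720e-02, -9.94926170e-01,
         1.07223103e+00],
       [ 0.00000000e+00,  0.00000000e+00,  0.00000000e+00,
         1.00000000e+00]])}
wrist {'fx': 321.21333410782097, 'fy': 321.21333410782097, 'cx': 275.9869791534047, 'cy': 211.50592570192333, 'dist_coeffs': array([-0.01108412,  0.        ,  0.        ,  0.        ,  0.        ]), 'cam_to_world': array([[ 2.52557230e-01, -9.37208054e-01, -2.40532551e-01,
         1.95731603e-01],
       [-9.67581937e-01, -2.44680584e-01, -6.25827970e-02,
        -4.90891372e-01],
       [-2.00543839e-04,  2.48540690e-01, -9.68621436e-01,
         3.84369935e-01],
       [ 0.00000000e+00,  0.00000000e+00,  0.00000000e+00,
         1.00000000e+00]])}
```

View pics/top0.png

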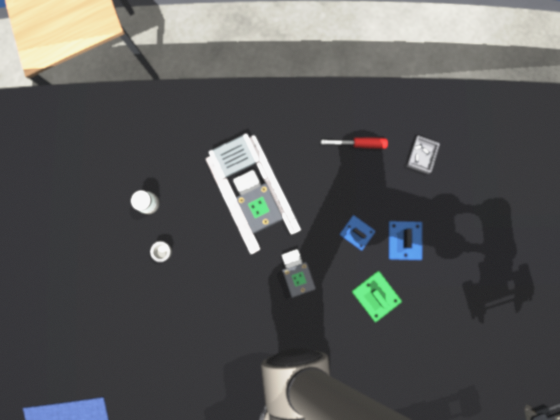

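View pics/side0.png

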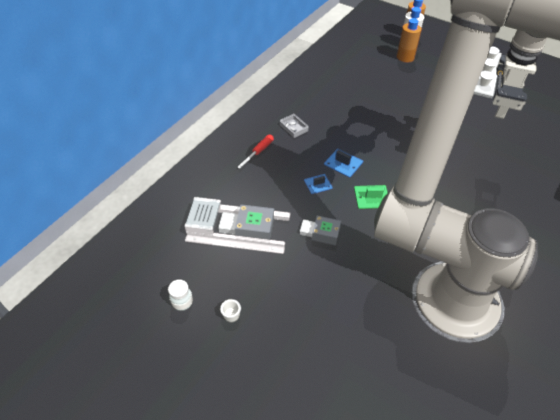

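View pics/wrist0.png

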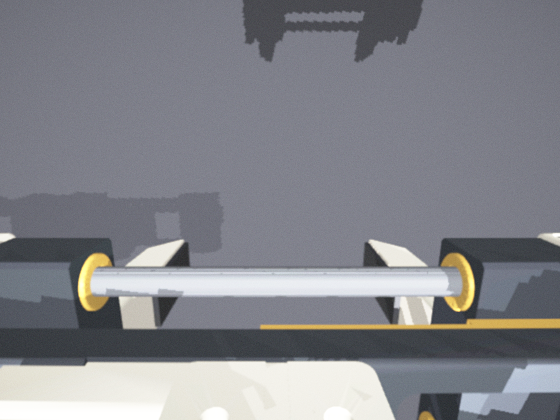

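The top view shows the guide with the large block at about (255,200) and the small look-alike block at (297,275). The large blue cover is at (406,240), the small blue one at (358,232) and the green one at (377,296). Next I'll detect the points.

```bash
cat > h.py <<'E'
from rig import r
import cv2,numpy as np
from scipy.optimize import least_squares
def proj(n,P,c=None):
    c=c or r.camera_info(n);T=np.linalg.inv(c["cam_to_world"])
    K=np.array([[c["fx"],0,c["cx"]],[0,c["fy"],c["cy"]],[0,0,1]])
    return cv2.projectPoints(np.asarray(P,float).reshape(-1,3),cv2.Rodrigues(T[:3,:3])[0],T[:3,3],K,c["dist_coeffs"])[0].reshape(-1,2)
def unproj(n,uv,z,c=None):
    c=c or r.camera_info(n);K=np.array([[c["fx"],0,c["cx"]],[0,c["fy"],c["cy"]],[0,0,1]])
    p=cv2.undistortPoints(np.array(uv,float).reshape(-1,1,2),K,c["dist_coeffs"]).reshape(-1,2)
    M=c["cam_to_world"];d=np.c_[p,np.ones(len(p))]@M[:3,:3].T
    return M[:3,3]+d*((z-M[2,3])/d[:,2])[:,None]
E
python3 - <<'E'
from h import *
Z=dict(hood_front=.046,block_hole0=.05,block_hole1=.05,block_hole2=.05,block_nose=.012,block_front=.025,cover=.004,block=.05,cover_hole0=.004,cover_hole1=.004,cover_hole2=.004,cradle=.02,crucible=.036,jar=.07,driver=.01,tray=.01)
for n in("top","side"):
    for k,z in Z.items():
        for d in r.recognise(k,n)[:4]:
            print(n,k,round(d["conf"],2),np.round(d["at"],1),np.round(unproj(n,d["at"],z)[0,:2],4))
print(r.get_state()["time"])
E
```

```text
top hood_front 0.61 [243.2 168.9] [0.6605 0.1509]
top block_hole0 0.96 [295.2 274.3] [0.3997 0.0218]
top block_hole0 0.63 [255.  204.4] [0.5706 0.1203]
top block_hole1 0.96 [295.2 274.3] [0.3997 0.0218]
top block_hole1 0.63 [255.  204.4] [0.5706 0.1203]
top block_hole2 0.96 [295.2 274.3] [0.3997 0.0218]
top block_hole2 0.63 [255.  204.4] [0.5706 0.1203]
top block_nose 0.83 [256.1 201.5] [0.5825 0.1208]
top block_nose 0.67 [295.3 273.5] [0.3998 0.0212]
top block_front 0.71 [296.8 274.6] [0.3977 0.0176]
top block_front 0.67 [256.7 203.1] [0.5768 0.1182]
top cover 0.81 [353.4 231.3] [ 0.5061 -0.1278]
top cover 0.69 [405.6 240.1] [ 0.4829 -0.2622]
top cover 0.6 [374.4 297.8] [ 0.3372 -0.1792]
top block 0.68 [293.3 273.1] [0.4026 0.0264]
top block 0.66 [255.2 203.8] [0.5721 0.1198]
top cover_hole0 0.9 [377.6 296.4] [ 0.3406 -0.1874]
top cover_hole0 0.89 [357.5 233.6] [ 0.5002 -0.1382]
top cover_hole0 0.7 [256.6 202.4] [0.5811 0.1202]
top cover_hole0 0.61 [404.  241.3] [ 0.4799 -0.2579]
top cover_hole1 0.9 [377.6 296.4] [ 0.3406 -0.1874]
top cover_hole1 0.89 [357.5 233.6] [ 0.5002 -0.1382]
[... 1852 characters left out ...]
ide cover_hole1 0.71 [369.8 195.4] [ 0.3459 -0.1831]
side cover_hole1 0.43 [250.9 219.1] [0.5878 0.0919]
side cover_hole2 0.91 [317.8 183.6] [ 0.4997 -0.1353]
side cover_hole2 0.86 [344.2 164.4] [ 0.4728 -0.2535]
side cover_hole2 0.71 [369.8 195.4] [ 0.3459 -0.1831]
side cover_hole2 0.43 [250.9 219.1] [0.5878 0.0919]
side cradle 0.98 [209.6 231.1] [0.6499 0.2007]
side crucible 0.72 [343.  161.8] [ 0.4691 -0.2317]
side crucible 0.52 [231.7 308.2] [0.4493 0.3597]
side jar 0.95 [179.4 295.5] [0.5608 0.4168]
side jar 0.48 [257.8 148.3] [ 0.7004 -0.1025]
side driver 0.5 [259.6 149.4] [ 0.7301 -0.1516]
side tray 0.85 [292.9 126.5] [ 0.7016 -0.3067]
side tray 0.44 [247.7 220.3] [0.5899 0.1042]
1.75
```

Run:
```python
import cv2
f=cv2.imread("pics/top0.png")
cv2.imwrite("pics/zblk.png",cv2.resize(f[125:305,195:325],None,fx=4.4,fy=3.3333,interpolation=cv2.INTER_CUBIC)) if 0 else cv2.imwrite("pics/zblk.png",cv2.resize(f[125:265,190:320],None,fx=4,fy=4,interpolation=cv2.INTER_CUBIC))
cv2.imwrite("pics/zcov.png",cv2.resize(f[205:275,335:435],None,fx=8,fy=8,interpolation=cv2.INTER_CUBIC))
```

```text
(no output)
```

View pics/zblk.png

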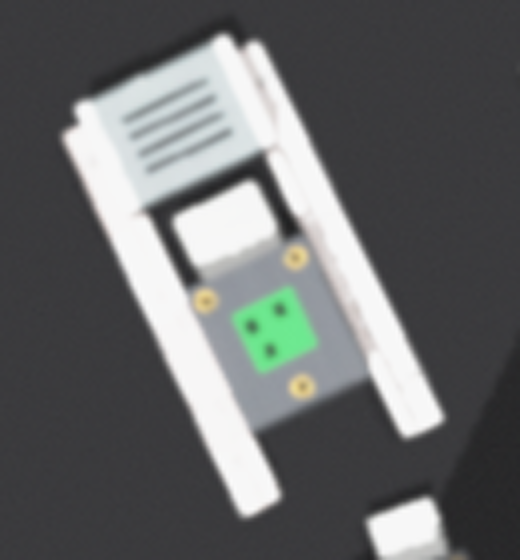

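View pics/zcov.png

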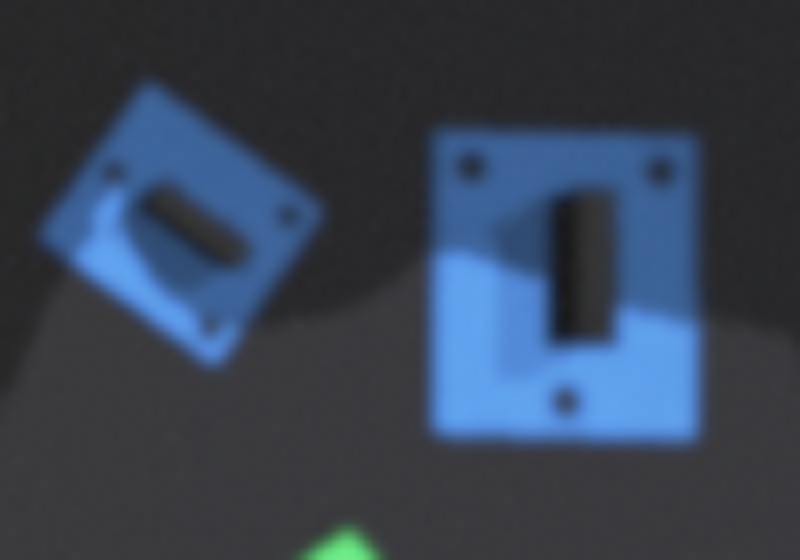

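In the zoom, the block holes are at zoomed pixels (204,300), (295,258) and (302,386). The cover holes are at (471,167), (660,171) and (566,402). Now I'll fit the poses.

```bash
cat >> h.py <<'E'
HO=np.array([[.037,.031],[.037,-.031],[-.037,0]])
def fit(n,uv,z,pts=HO,c=None):
    c=c or r.camera_info(n)
    W=lambda p:np.c_[p[:2]+pts@np.array([[np.cos(p[2]),np.sin(p[2])],[-np.sin(p[2]),np.cos(p[2])]]),np.full(len(pts),z) if np.isscalar(z) else z]
    w=unproj(n,uv,z if np.isscalar(z) else z[0],c)[:,:2];m=w.mean(0)
    d=(w[0]+w[1])/2-w[2]; p0=[*m,np.arctan2(d[1],d[0])]
    s=least_squares(lambda p:(proj(n,W(p),c)-uv).ravel(),p0)
    return s.x,np.round(s.fun.reshape(-1,2),2)
E
python3 - <<'E'
from h import *
z=lambda u,k,o:(np.array(u)+.5)/k-.5+np.array(o)
b=z([[204,300],[295,258],[302,386]],4,[190,125])
c=z([[471,167],[660,171],[566,402]],8,[335,205])
print("block",*fit("top",b,.05)); print("cover",*fit("top",c,.004))
# hood front top edge corners
h=z([[140,210],[270,148]],4,[190,125]);print(unproj("top",h,.046))
# guide rail ends front (inner top)
g=z([[282,495],[402,437],[245,517],[443,420]],4,[190,125]);print(unproj("top",g,.018))
# block front bottom edge in top face
print(unproj("top",z([[258,432],[370,378]],4,[190,125]),.05))
# small block tongue
print("smalltongue",unproj("top",z([[367,520],[430,497]],4,[190,125]),.02))
E
```

```text
block [0.562321   0.11162711 0.44969679] [[ 0.14  0.16]
 [ 0.01 -0.24]
 [-0.15  0.08]]
cover [ 0.48273095 -0.26140352 -0.02413876] [[-0.05  0.1 ]
 [ 0.05  0.07]
 [-0.01 -0.17]]
[[0.63993295 0.19727766 0.046     ]
 [0.67883329 0.11608574 0.046     ]]
[[0.46291734 0.10953873 0.018     ]
 [0.49931495 0.03399875 0.018     ]
 [0.44909902 0.13280393 0.018     ]
 [0.5099795  0.00813815 0.018     ]]
[[0.50101222 0.12206064 0.05      ]
 [0.53403103 0.05347562 0.05      ]]
smalltongue [[0.44724338 0.05602236 0.02      ]
 [0.46157001 0.01653008 0.02      ]]
```

carry_out:
  targets: [0,0,0,-0.81,0,0,0,-0.81,0,0,0,-0.81,0,-0.64,-1,0,0,-0.64,-1,0,0,-0.64,-1,0,0,-0.64,-1,0,0,-0.64,-1,0,0,-0.64,-1,0,0,-0.64,-1,0,0,-0.64,-1,0,0,-0.64,-1,0,0,-0.64,-1,0,0,-0.64,-1,0,0,-0.64,-1,0,0,-0.64,-1,0,0,-0.64,-1,0,0,-0.64,-1,0,0,-0.64,-1,0,0,-0.64,-1,0]
  grip: 1
  grip_force: 20

```text
time: 4.25
tool_pos: [0.3446, -0.163, 0.2268]
tool_rot: [[0.0, 0.435, -0.9], [-0.0, -0.9, -0.435], [-1.0, 0.0, -0.0]]
ft_force: [-0.3, 0.1, -0.4]
width: 0.007
```

carry_out:
  targets: [0,-0.64,-1,0,0,-0.64,-1,0,0,-0.64,-1,0,0,-0.64,-1,0,0,-0.64,-1,0,0,-0.64,-1,0,0.5,-0.64,-1,0,0.5,-0.64,-1,0,0.5,-0.64,-1,0,0.5,-0.64,-1,0,0,-0.64,-1,0,0,0,0,0]

```text
time: 5.75
tool_pos: [0.4813, 0.0596, 0.1865]
tool_rot: [[0.0, 0.437, -0.899], [0.0, -0.899, -0.437], [-1.0, 0.0, -0.0]]
ft_force: [-0.3, 0.7, 0.2]
width: 0.006
```

```bash
cat > st.py <<'E'
from h import *
s=r.get_state();R=s["tool_rot"];print(round(s["time"],2),s["tool_pos"].round(4),"yawz",np.arctan2(-R[1,2],-R[0,2]).round(4),"xax",R[:,0].round(4),"F",s["ft_force"].round(2),"w",round(s["width"],3))
E
python3 - <<'E'
from st import *
b=np.array([.5191,.0907]);g=.45;u=np.array([np.cos(g),np.sin(g)])
d=s["tool_pos"][:2]-b;print("along",d@u,"lat",d@[-u[1],u[0]])
cv2.imwrite("pics/t1.png",r.grab_frame("top"));cv2.imwrite("pics/w1.png",r.grab_frame("wrist"))
E
```

```text
5.75 [0.4813 0.0596 0.1865] yawz 0.4524 xax [ 0.  0. -1.] F [-0.32  0.72  0.23] w 0.006
along -0.04752727090762712 lat -0.01152658888624852
```

carry_out:
  targets: [0,-0.5,-0.5,0,0.5,0,0,0,1,0,0,0,1,0,0,0,1,0,0,0,0,0,0,0]

```text
time: 6.6
tool_pos: [0.4844, 0.0716, 0.1151]
tool_rot: [[-0.004, 0.435, -0.9], [-0.0, -0.9, -0.435], [-1.0, -0.002, 0.004]]
ft_force: [0.7, 0.4, 0.5]
width: 0.01
```

Run:
```python
from st import *
cv2.imwrite("pics/w2.png",r.grab_frame("wrist"));cv2.imwrite("pics/s2.png",r.grab_frame("side"))
```

```text
6.6 [0.4844 0.0716 0.1151] yawz 0.45 xax [-3.9e-03 -2.0e-04 -1.0e+00] F [0.73 0.43 0.48] w 0.01
```

View pics/w2.png

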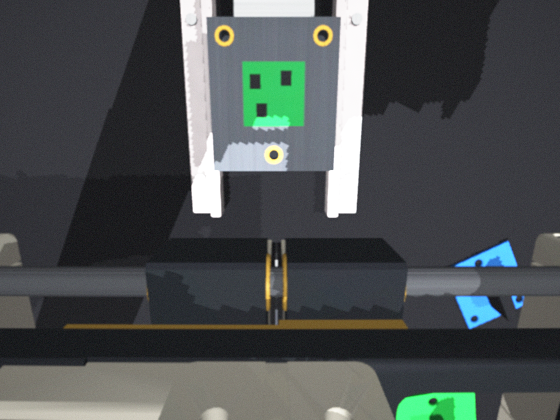

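View pics/s2.png

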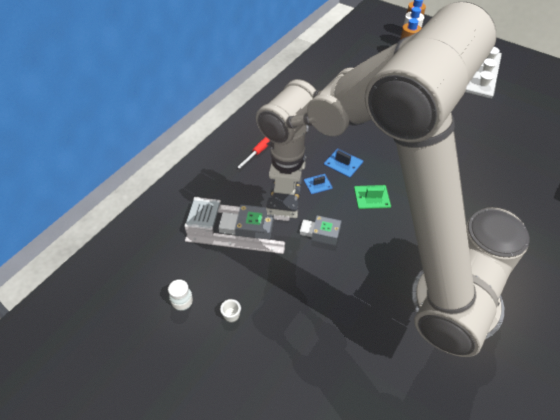

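The wrist picture shows the block square to the fingers. Its holes are at (224,36), (323,36) and (274,155), and its front face is ahead of the fingertips.

Run:
```python
from st import *
p,e=fit("wrist",np.array([[224,36],[323,36],[274,155.]]),.05);print(p,e)
u=np.array([np.cos(p[2]),np.sin(p[2])]);d=s["tool_pos"][:2]-(p[:2]-.048*u);print(d@u,d@[-u[1],u[0]])
```

```text
6.7 [0.4858 0.0717 0.1169] yawz 0.4501 xax [-1.e-04 -1.e-04 -1.e+00] F [ 0.51 -0.07  0.18] w 0.004
[0.56192124 0.11061292 0.45121977] [[ 0.82  0.47]
 [-0.74  0.31]
 [-0.09 -0.98]]
-0.03748831691256688 -0.0018556185265673954
```

carry_out:
  targets: [0.75,-0.09,0,0,1,0,0,0,1,0,0,0,1,0,0,0,1,0,0,0,0,0,0,0,0,0,0,0]

```text
time: 7.58
tool_pos: [0.4858, 0.0734, 0.0227]
tool_rot: [[0.002, 0.435, -0.9], [-0.0, -0.9, -0.435], [-1.0, 0.001, -0.002]]
ft_force: [-0.1, -0.5, -0.1]
width: 0.004
```

carry_out:
  targets: [0,0,-0.25,0,0,0,-0.25,0,0,0,-0.25,0,0,0,-0.25,0,0,0,-0.25,0]

```text
time: 8.2
tool_pos: [0.5078, 0.0844, 0.0216]
tool_rot: [[-0.0, 0.435, -0.9], [-0.0, -0.9, -0.435], [-1.0, 0.0, 0.0]]
ft_force: [-0.6, -0.4, 0.2]
width: 0.006
```

carry_out:
  targets: [0,0,-0.15,0,0,0,-0.15,0,0,0,0,0]

```text
time: 8.57
tool_pos: [0.5129, 0.087, 0.0215]
tool_rot: [[-0.0, 0.435, -0.9], [0.0, -0.9, -0.435], [-1.0, -0.0, 0.0]]
ft_force: [-0.5, 0.3, -0.1]
width: 0.004
```

carry_out:
  targets: [0,0,-0.15,0,0,0,-0.15,0,0,0,-0.15,0,0,0,-0.15,0]

```text
time: 9.07
tool_pos: [0.5239, 0.0922, 0.0216]
tool_rot: [[0.0, 0.435, -0.9], [-0.0, -0.9, -0.435], [-1.0, 0.0, 0.0]]
ft_force: [-0.9, 0.1, -1.5]
width: 0.004
```

carry_out:
  targets: [0,0,-0.15,0,0,0,-0.15,0,0,0,-0.15,0]

```text
time: 9.45
tool_pos: [0.532, 0.0961, 0.0217]
tool_rot: [[-0.0, 0.435, -0.9], [-0.0, -0.9, -0.435], [-1.0, 0.0, 0.0]]
ft_force: [-0.9, -0.1, -1.7]
width: 0.005
```

carry_out:
  targets: [0,0,-0.15,0,0,0,-0.15,0]

```text
time: 9.7
tool_pos: [0.5374, 0.0987, 0.0217]
tool_rot: [[-0.0, 0.435, -0.9], [-0.0, -0.9, -0.435], [-1.0, 0.0, 0.0]]
ft_force: [-2.1, -1.5, -1.2]
width: 0.006
```

carry_out:
  targets: [0,0,-0.1,0,0,0,-0.1,0]

```text
time: 9.95
tool_pos: [0.5378, 0.099, 0.0217]
tool_rot: [[-0.007, 0.436, -0.9], [-0.003, -0.9, -0.436], [-1.0, -0.001, 0.007]]
ft_force: [-15.4, -11.7, 13.7]
width: 0.01
```

carry_out:
  targets: [0,0,-0.1,0,0,0,-0.1,0]

```text
time: 10.2
tool_pos: [0.5378, 0.099, 0.0218]
tool_rot: [[-0.015, 0.436, -0.9], [-0.005, -0.9, -0.436], [-1.0, -0.002, 0.016]]
ft_force: [-28.6, -20.7, 24.2]
width: 0.007
```

carry_out:
  targets: [0,0,-0.1,0,0,0,-0.1,0]

```text
time: 10.45
tool_pos: [0.5376, 0.099, 0.0218]
tool_rot: [[-0.023, 0.437, -0.899], [-0.008, -0.9, -0.437], [-1.0, -0.003, 0.024]]
ft_force: [-40.6, -29.6, 36.7]
width: 0.003
```

Run:
```python
from st import *
cv2.imwrite("pics/w3.png",r.grab_frame("wrist"))
```

```text
10.45 [0.5376 0.099  0.0218] yawz 0.4519 xax [-0.0232 -0.0079 -0.9997] F [-40.63 -29.64  36.69] w 0.003
```

View pics/w3.png

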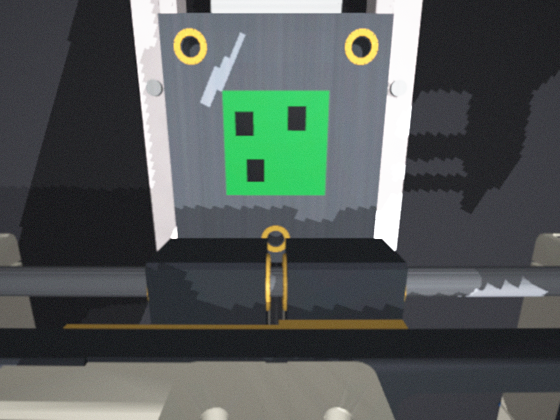

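Force jumped from about 2 N to about 50 N with no further motion, so the block is against something rigid. I'll back off gently and check.

carry_out:
  targets: [0,0,0.2,0,0,0,0.2,0,0,0,0.3,0,0,0,0.5,0,0,0,0.8,0,-0.8,0,0,0,-1,0,0,0,-1,0,0,0,-1,0,0,0,-1,0,0,0,0,0,0,0,0,0,0,0]

```text
time: 12.0
tool_pos: [0.512, 0.0866, 0.1176]
tool_rot: [[0.0, 0.435, -0.9], [-0.0, -0.9, -0.435], [-1.0, 0.0, -0.0]]
ft_force: [-0.8, -0.2, -0.2]
width: 0.005
```

Run:
```python
from st import *
cv2.imwrite("pics/w4.png",r.grab_frame("wrist"));f=r.grab_frame("top");cv2.imwrite("pics/t4.png",f)
cv2.imwrite("pics/zblk4.png",cv2.resize(f[125:265,190:320],None,fx=4,fy=4,interpolation=cv2.INTER_CUBIC))
np.save("w4c.npy",r.camera_info("wrist")["cam_to_world"])
```

```text
12.0 [0.512  0.0866 0.1176] yawz 0.4503 xax [ 3.e-04 -1.e-04 -1.e+00] F [-0.76 -0.23 -0.23] w 0.005
```

View pics/w4.png

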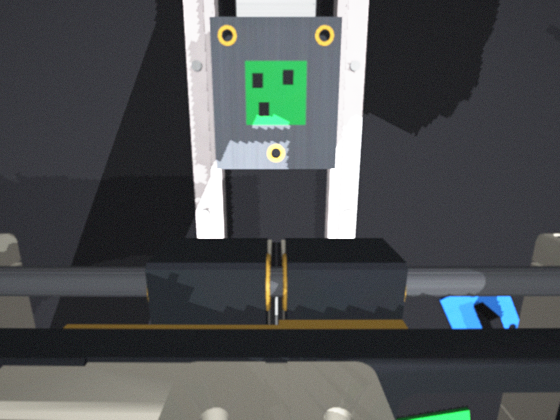

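View pics/zblk4.png

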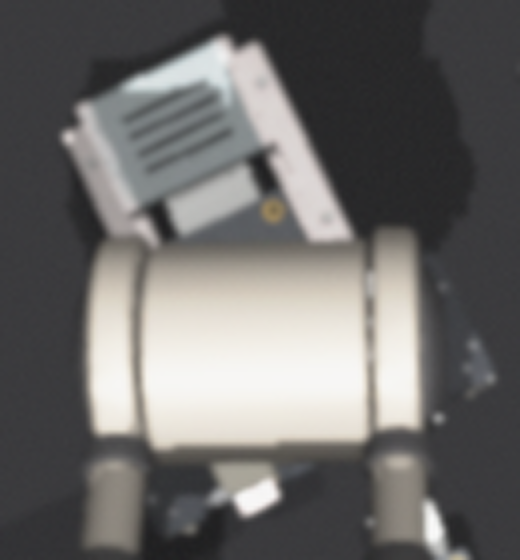

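Run:
```python
from st import *
c=r.camera_info("wrist");f=cv2.imread("pics/w4.png");f0=cv2.imread("pics/w2.png")
def br(f,uv,rad=14):
    out=[]
    for u,v in uv:
        p=f[v-rad:v+rad+1,u-rad:u+rad+1].astype(int)
        m=((p[...,2]-p[...,0])>60)
        ys,xs=np.nonzero(m);(cx,cy),_=cv2.minEnclosingCircle(np.c_[xs,ys].astype(np.float32));out.append([u-rad+cx,v-rad+cy])
    return np.array(out)
a=br(f,[(227,35),(325,35),(276,153)]);b=br(f0,[(224,36),(323,36),(274,155)])
print(a,b)
p,e=fit("wrist",a,.05,c=c);print(p,e)
u=np.array([np.cos(.45),np.sin(.45)])
for o in ([.5619,.1106],[.5623,.1116]): d=p[:2]-o;print(d@u,d@[-u[1],u[0]])
d=p[:2]+.098*u-[.6595,.157];print("nose",d@u)
d=np.array([.5376,.099])-p[:2];print("tool at contact in block",d@u,d@[-u[1],u[0]])
```

```text
12.1 [0.5116 0.0865 0.117 ] yawz 0.4503 xax [-1.2e-03 -1.0e-04 -1.0e+00] F [ 0.27 -0.4   0.28] w 0.003
[[226.5  35. ]
 [324.   35. ]
 [275.5 152.5]] [[223.65044212  35.37610626]
 [322.88235283  35.35294151]
 [273.30434799 154.43478298]]
[0.58888993 0.12489273 0.45081956] [[ 0.02 -0.04]
 [ 0.03 -0.15]
 [-0.05  0.23]]
0.03051984766839284 0.001130154100725268
0.02972470329334048 0.00040369321201711057
nose 0.02045380969601045
tool at contact in block -0.057446312451253145 -0.0010056780091134282
```

carry_out:
  targets: [0,0,0,0.99,0,0,0,0.99,0,0,0,0.99,0,0,0,0.99,0,0,0,0.99,0,0,0,0.99,0,1,0.16,0,0,1,0.16,0,0,1,0.16,0,0,1,0.16,0,0,1,0.16,0,0,1,0.16,0,0,1,0.16,0,0,1,0.16,0,0,1,0.16,0,0,1,0.16,0,0,1,0.16,0,0,1,0.16,0,0,1,0.16,0,0,1,0.16,0]
  grip: 0

```text
time: 14.6
tool_pos: [0.4598, -0.1928, 0.117]
tool_rot: [[-0.001, -0.025, -1.0], [0.001, -1.0, 0.025], [-1.0, -0.001, 0.001]]
ft_force: [0.9, 0.3, 0.8]
width: 0.497
```

carry_out:
  targets: [0,1,0.16,0,0,1,0.16,0,0,1,0.16,0,0,0.4,0.16,0,0,0,0,0,0,0,0,0]

```text
time: 15.35
tool_pos: [0.4457, -0.2595, 0.1177]
tool_rot: [[-0.0, -0.025, -1.0], [0.0, -1.0, 0.025], [-1.0, -0.0, 0.0]]
ft_force: [-0.6, -0.2, -0.4]
width: 0.5
```

Run:
```python
from st import *
cv2.imwrite("pics/w5.png",r.grab_frame("wrist"))
```

```text
15.35 [ 0.4457 -0.2595  0.1177] yawz -0.0247 xax [-1.e-04  2.e-04 -1.e+00] F [-0.61 -0.23 -0.36] w 0.5
```

View pics/w5.png

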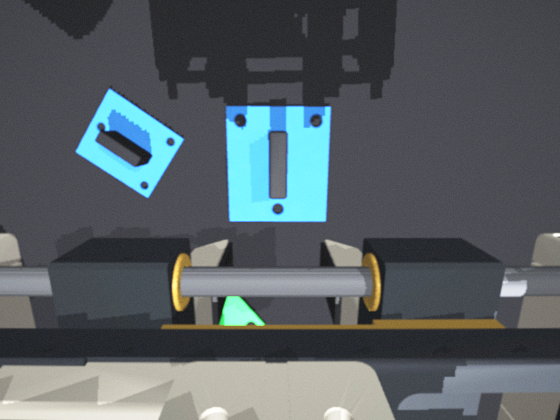

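The wrist view shows the large blue cover square to the jaws, with its holes at (241,120), (317,120) and (278,209).

Run:
```python
from st import *
f=cv2.imread("pics/w5.png");a=[]
for u,v in [(241,120),(317,120),(278,209)]:
    p=255-f[v-9:v+10,u-9:u+10,0].astype(float);m=p>p.min()*.5+p.max()*.5
    ys,xs=np.nonzero(m);a.append([u-9+xs.mean(),v-9+ys.mean()])
a=np.array(a);print(a)
p,e=fit("wrist",a,.003);print(p,e)
R=s["tool_rot"];u=np.array([np.cos(p[2]),np.sin(p[2])]);t=np.r_[p[:2]+.004*u,0.010]
d=R.T@(t-s["tool_pos"]);print("rows",d/.02,"roll",-(p[2]+.0247)/.08)
```

```text
15.4 [ 0.4458 -0.2594  0.1178] yawz -0.0244 xax [-0.e+00  2.e-04 -1.e+00] F [-0.49 -0.14  0.52] w 0.498
[[239.86407767 119.67961165]
 [315.47115385 120.03846154]
 [277.34285714 208.37142857]]
[ 0.48101779 -0.26172701 -0.02827199] [[-0.07  0.25]
 [ 0.11  0.16]
 [-0.04 -0.45]]
rows [ 5.38746231  0.07383639 -1.96494614] roll 0.044649914110338064
```

carry_out:
  targets: [0,0.07,-1,0.04,0,0,-0.96,0,1,0,0,0,1,0,0,0,1,0,0,0,1,0,0,0,0.7,0,0,0,0.4,0,0,0,0.25,0,0,0,0,0,0,0]

```text
time: 16.65
tool_pos: [0.4849, -0.2625, 0.0108]
tool_rot: [[0.0, -0.028, -1.0], [-0.0, -1.0, 0.028], [-1.0, 0.0, -0.0]]
ft_force: [-0.7, 0.0, -0.0]
width: 0.5
```

carry_out:
  targets: [0,0,0,0,0,0,0,0,0,0,0,0,0,0,0,0,0,0,0,0,0,0,0,0]
  grip: 1
  grip_force: 40

```text
time: 17.4
tool_pos: [0.4849, -0.2625, 0.0109]
tool_rot: [[0.0, -0.028, -1.0], [-0.0, -1.0, 0.028], [-1.0, 0.0, -0.0]]
ft_force: [-0.7, 0.7, 3.3]
width: 0.149
```

Run:
```python
from st import *
cv2.imwrite("pics/w6.png",r.grab_frame("wrist"))
```

```text
17.4 [ 0.4849 -0.2625  0.0109] yawz -0.0282 xax [ 2.e-04 -2.e-04 -1.e+00] F [-0.71  0.75  3.34] w 0.149
```

View pics/w6.png

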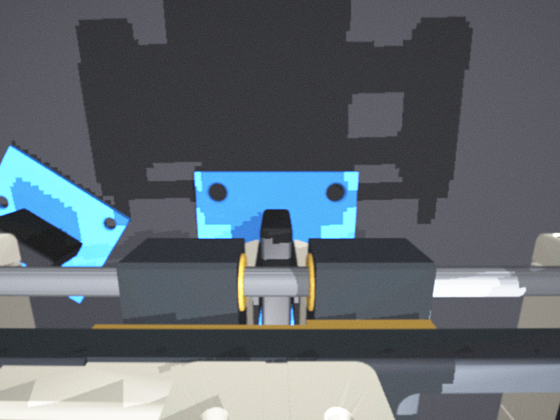

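carry_out:
  targets: [-0.5,0,0,0,-1,0,0,0,-1,0,0,0,-1,0,0,0,-1,0,0,0,-1,0,0,0,-0.5,0,0,0,0,0,0,0,0,0,0,0]

```text
time: 18.58
tool_pos: [0.4844, -0.2621, 0.1299]
tool_rot: [[-0.001, -0.028, -1.0], [0.001, -1.0, 0.028], [-1.0, -0.001, 0.001]]
ft_force: [-0.1, 0.3, -1.8]
width: 0.147
```

Run:
```python
from st import *
f=r.grab_frame("wrist");cv2.imwrite("pics/w7.png",f);r.grab_frame("wrist")
def holes(f,seeds):
    a=[]
    for u,v in seeds:
        p=255-f[v-13:v+14,u-13:u+14,0].astype(float);m=(p>p.min()*.5+p.max()*.5).astype(np.uint8)
        n,l,st,ce=cv2.connectedComponentsWithStats(m);k=l[13,13];a.append(ce[k]+[u-13,v-13])
    return np.array(a)
P=s["tool_pos"]
for nm,zp in (("w6",.0109),("w7",None)):
    f=cv2.imread(f"pics/{nm}.png");a=holes(f,[(218,192),(336,192)]);print(a)
a7=a
c=r.camera_info("wrist");zt=P[2]-.0109+.003
w=unproj("wrist",a7,zt,c);m=w.mean(0);d=w[0]-w[1];yaw=np.arctan2(-d[0],d[1]);print("span",np.linalg.norm(d))
u=np.array([np.cos(yaw),np.sin(yaw)]);cen=m[:2]-.037*u
tz=np.arctan2(-s["tool_rot"][1,2],-s["tool_rot"][0,2])
ut=np.array([np.cos(tz),np.sin(tz)]);dd=cen-P[:2];print("cover in tool along,lat",dd@ut,dd@[-ut[1],ut[0]],"dyaw",yaw-tz)
```

```text
18.57 [ 0.4844 -0.2621  0.1299] yawz -0.0282 xax [-1.2e-03  8.0e-04 -1.0e+00] F [-0.07  0.25 -1.8 ] w 0.147
[[217.25102881 191.88888889]
 [335.05394191 191.9626556 ]]
[[217.26694915 191.84745763]
 [335.22672065 191.951417  ]]
span 0.061954653518590114
cover in tool along,lat -0.003861093302392631 -0.0001873939507008402 dyaw -0.0014759836576825787
```

View pics/w7.png

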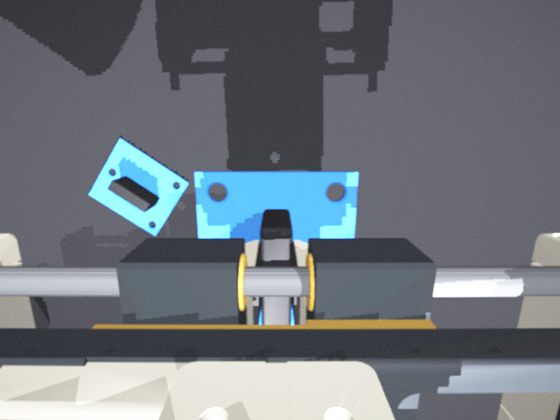

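carry_out:
  targets: [0,0,0,-1,0,0,0,-1,0,0,0,-1,0,0,0,-1,0,0,0,-1,0,0,0,-1,0,-1,-0.7,0,0,-1,-0.7,0,0,-1,-0.7,0,0,-1,-0.7,0,0,-1,-0.7,0,0,-1,-0.7,0,0,-1,-0.7,0,0,-1,-0.7,0,0,-1,-0.7,0,0,-1,-0.7,0,0,-1,-0.7,0,0,-1,-0.7,0,0,-1,-0.7,0]

```text
time: 21.05
tool_pos: [0.5349, 0.0517, 0.13]
tool_rot: [[-0.001, 0.437, -0.9], [-0.0, -0.9, -0.437], [-1.0, -0.0, 0.001]]
ft_force: [0.2, -0.6, -2.0]
width: 0.147
```

carry_out:
  targets: [0,-1,-0.7,0,0,-1,-0.7,0,0,0,0,0,0,0,0,0]

```text
time: 21.55
tool_pos: [0.5425, 0.0987, 0.1302]
tool_rot: [[-0.001, 0.437, -0.9], [-0.001, -0.9, -0.437], [-1.0, 0.0, 0.001]]
ft_force: [0.3, -0.4, -1.9]
width: 0.148
```

Run:
```python
from st import *
f=r.grab_frame("wrist");cv2.imwrite("pics/w8.png",f)
```

```text
21.55 [0.5425 0.0987 0.1302] yawz 0.4521 xax [-1.e-03 -5.e-04 -1.e+00] F [ 0.3 -0.4 -1.9] w 0.148
```

View pics/w8.png

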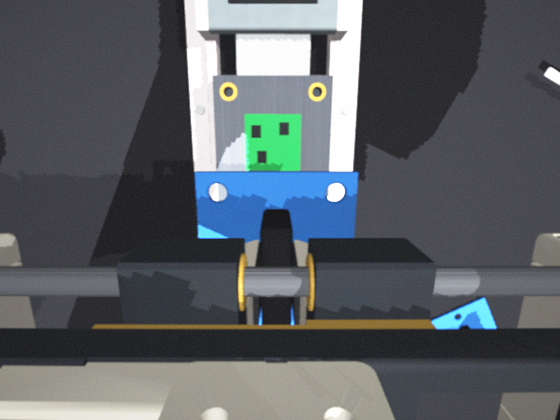

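Block holes are at (229,92) and (317,92), with the plate holes at (217,192) and (335,192). I'll re-measure the block from this view and work out the remaining shift.

Run:
```python
from st import *
f=cv2.imread("pics/w8.png");rad=13;a=[]
for u,v in [(229,92),(317,92)]:
    p=f[v-rad:v+rad+1,u-rad:u+rad+1].astype(int);m=(p[...,2]-p[...,0])>60
    ys,xs=np.nonzero(m);(x,y),_=cv2.minEnclosingCircle(np.c_[xs,ys].astype(np.float32));a.append([u-rad+x,v-rad+y])
w=unproj("wrist",a,.05);print(a,w);d=w[0]-w[1];yaw=np.arctan2(-d[0],d[1]);print("span",np.linalg.norm(d),"yaw",yaw)
B=w.mean(0)[:2]-.037*np.array([np.cos(.451),np.sin(.451)]);print("block",B)
for Bc in (B,[.5889,.1249]):
    u=np.array([np.cos(.452),np.sin(.452)]);t=np.array([*(np.array(Bc)+.0039*u+.0002*np.array([-u[1],u[0]])*1),.0709])
    print("units",s["tool_rot"].T@(t-s["tool_pos"])/.02)
```

```text
21.6 [0.5425 0.0985 0.1303] yawz 0.4514 xax [-9.e-04 -4.e-04 -1.e+00] F [ 0.27 -0.02 -1.18] w 0.148
[[228.00515460968018, 91.13917541503906], [316.6315793991089, 91.31578922271729]] [[0.60952143 0.16877922 0.05      ]
 [0.63645776 0.11287604 0.05      ]]
span 0.06205426556345012 yaw 0.4490133426250019
block [0.58968916 0.1247006 ]
units [ 2.96737826 -0.16255626 -2.89136391]
units [ 2.967408   -0.18873997 -2.86020688]
```

carry_out:
  targets: [0,-0.17,-0.88,0,0,0,-1,0,0,0,-1,0,0,0,0,0,0.8,0,0,0,0.8,0,0,0,0.6,0,0,0,0.4,0,0,0,0.3,0,0,0,0,0,0,0,0,0,0,0,0,0,0,0]

```text
time: 23.1
tool_pos: [0.5934, 0.1274, 0.0731]
tool_rot: [[0.001, 0.437, -0.9], [-0.0, -0.9, -0.437], [-1.0, 0.0, -0.001]]
ft_force: [0.8, -0.0, -1.8]
width: 0.149
```

Run:
```python
from st import *
f=r.grab_frame("wrist");cv2.imwrite("pics/w9.png",f);c=r.camera_info("wrist");np.save("c9.npy",c["cam_to_world"])
cv2.imwrite("pics/w9z.png",cv2.resize(f[160:260,170:380],None,fx=3.8,fy=3.8,interpolation=cv2.INTER_CUBIC))
g=r.grab_frame("side");t=r.grab_frame("top")
cv2.imwrite("pics/st9.png",np.hstack([cv2.resize(g[180:270,170:300],None,fx=3,fy=3,interpolation=cv2.INTER_CUBIC),cv2.resize(t[130:220,200:330],None,fx=3,fy=3,interpolation=cv2.INTER_CUBIC)]))
```

```text
23.1 [0.5934 0.1274 0.0731] yawz 0.4518 xax [ 8.e-04 -0.e+00 -1.e+00] F [ 0.8  -0.01 -1.85] w 0.149
```

View pics/w9z.png

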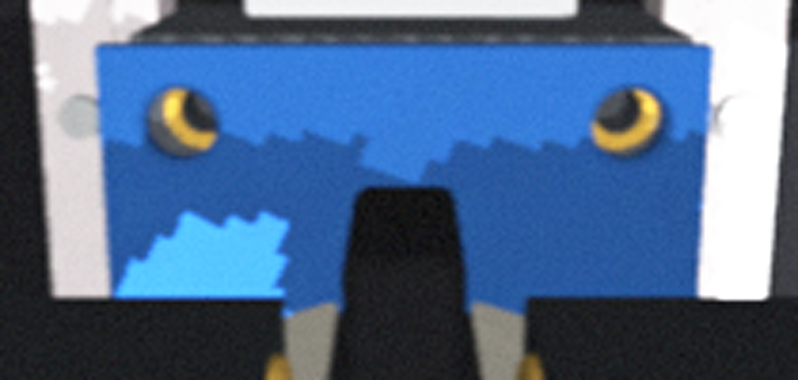

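View pics/st9.png

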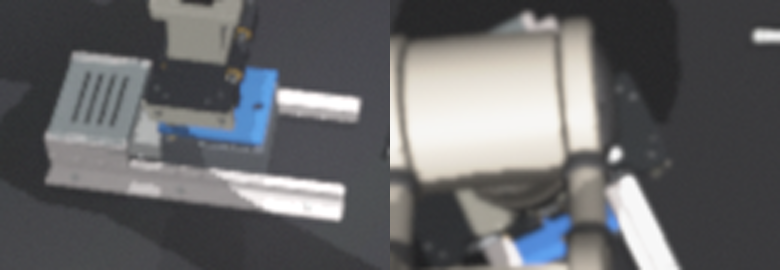

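carry_out:
  targets: [0.11,0,0,0,0,0,0,0,0,0,0,0,0,0,0,0]

```text
time: 23.75
tool_pos: [0.5931, 0.1274, 0.0705]
tool_rot: [[-0.0, 0.437, -0.9], [-0.0, -0.9, -0.437], [-1.0, 0.0, 0.0]]
ft_force: [-1.2, 0.5, -1.4]
width: 0.145
```

Run:
```python
from st import *
f=r.grab_frame("wrist");cv2.imwrite("pics/w10.png",f)
zp=s["tool_pos"][2]-.0109;print("gap",zp-.05)
w=unproj("wrist",[[217.26,191.87],[335.15,191.95]],zp+.003)
b=w.copy();b[:,2]=.05
z=cv2.resize(f[170:215,190:362],None,fx=4.6,fy=4.6,interpolation=cv2.INTER_CUBIC)
an=np.linspace(0,2*np.pi,40)
for q in b:
  for rr,col in((.003,(0,0,255)),(.0045,(255,255,255))):
    P=q+np.c_[rr*np.cos(an),rr*np.sin(an),0*an];uv=(proj("wrist",P)-[190,170]+.5)*4.6-.5
    cv2.polylines(z,[uv.round().astype(int)],True,col,1)
cv2.imwrite("pics/w10z.png",z)
```

```text
23.75 [0.5931 0.1274 0.0705] yawz 0.4518 xax [-0.e+00 -1.e-04 -1.e+00] F [-1.23  0.55 -1.44] w 0.145
gap 0.009585096255169477
```

View pics/w10z.png

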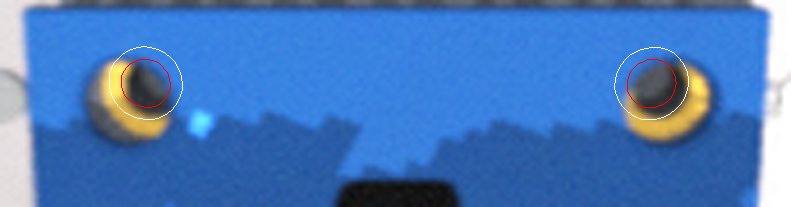

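Run:
```python
import cv2,numpy as np
f=cv2.imread("pics/w10.png")
z=np.hstack([cv2.resize(f[172:208,x:x+32],None,fx=12,fy=12,interpolation=cv2.INTER_NEAREST) for x in (202,320)])
cv2.imwrite("pics/w10q.png",z)
g=cv2.imread("pics/w4.png")
z=np.hstack([cv2.resize(g[17:53,x:x+32],None,fx=12,fy=12,interpolation=cv2.INTER_NEAREST) for x in (211,309)])
cv2.imwrite("pics/w4q.png",z)
```

```text
(no output)
```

View pics/w10q.png

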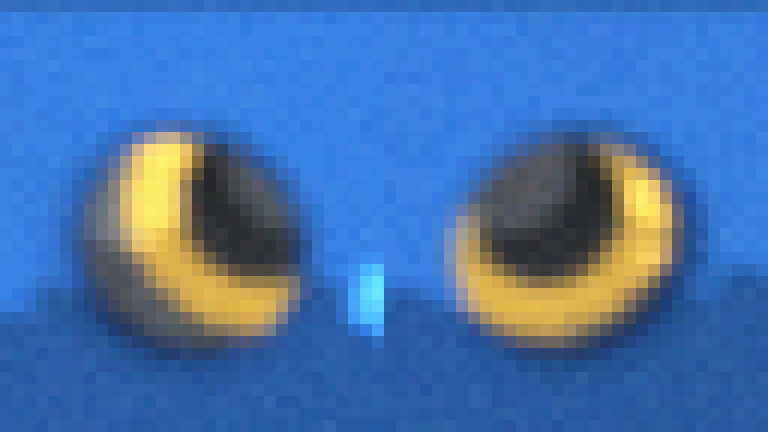

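View pics/w4q.png

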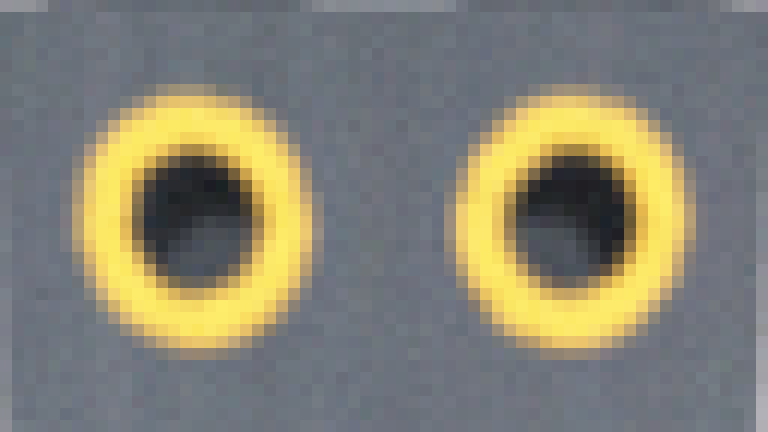

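```bash
cat > al.py <<'E'
from st import *
def align(f,zp,top):
    c=r.camera_info("wrist");w=unproj("wrist",top,zp+.004,c)
    hsv=(f[...,2].astype(int)-f[...,0])>25
    vv,uu=np.mgrid[165:220,195:360];px=np.c_[uu.ravel(),vv.ravel()]
    y=hsv[165:220,195:360].ravel()
    it=unproj("wrist",px,zp+.004,c);ib=unproj("wrist",px,zp,c);q=unproj("wrist",px,.05,c)
    T=s["tool_rot"];fw=-T[:2,2];rt=T[:2,1];res=[]
    ap=[(np.linalg.norm(it-h,axis=1)<.0043)&(np.linalg.norm((ib-h)[:,:2],axis=1)<.0043) for h in w]
    print("ap px",[int(a.sum()) for a in ap],"yellow",[int(y[a].sum()) for a in ap])
    for which in ([0],[1],[0,1]):
        best=[]
        for a in np.arange(-4,4.01,.2):
            for b in np.arange(-4,4.01,.2):
                e=0
                for k in which:
                    rr=np.linalg.norm(q[ap[k]][:,:2]-w[k,:2]-(a*fw+b*rt)/1000,axis=1)
                    e+=np.sum(((rr>.003)&(rr<.0055))!=y[ap[k]])
                best.append((e,round(a,1),round(b,1)))
        best.sort();m=best[0][0];g=np.array([x for x in best if x[0]<=m+1]);print(which,"err",m,"fwd,right mm",g[:,1:].mean(0),len(g))
E
python3 - <<'E'
from al import *
f=cv2.imread("pics/w10.png")
align(f,s["tool_pos"][2]-.0109,[[217.26,191.87],[335.15,191.95]])
E
```

```text
23.8 [0.5932 0.1273 0.0705] yawz 0.4518 xax [ 0.e+00 -1.e-04 -1.e+00] F [ 0.18 -0.58 -1.19] w 0.146
ap px [175, 174] yellow [103, 82]
[0] err 19 fwd,right mm [-1.24  0.  ] 5
[1] err 7 fwd,right mm [-1.06666667  1.33333333] 3
[0, 1] err 52 fwd,right mm [-1.13333333  0.73333333] 3
```

The overlay puts the block about 1 mm behind and 0.7 mm to the right of perfect alignment. The tool pose error from target agrees with that, so I'll make a small correction.

carry_out:
  targets: [0,0.03,0.05,0,0,0,0,0,0,0,0,0,0,0,0,0]

```text
time: 24.3
tool_pos: [0.5925, 0.1264, 0.0705]
tool_rot: [[0.0, 0.437, -0.9], [-0.0, -0.9, -0.437], [-1.0, 0.0, -0.0]]
ft_force: [0.6, 0.4, -1.4]
width: 0.146
```

Run:
```python
from al import *
f=r.grab_frame("wrist");cv2.imwrite("pics/w11.png",f)
align(f,s["tool_pos"][2]-.0109,[[217.26,191.87],[335.15,191.95]])
g=r.grab_frame("side")
cv2.imwrite("pics/w11q.png",np.hstack([cv2.resize(f[172:208,x:x+32],None,fx=9,fy=9,interpolation=cv2.INTER_NEAREST) for x in (202,320)]))
cv2.imwrite("pics/s11.png",cv2.resize(g[185:265,175:300],None,fx=6,fy=6,interpolation=cv2.INTER_CUBIC))
```

```text
24.3 [0.5925 0.1264 0.0705] yawz 0.4518 xax [ 1.e-04 -1.e-04 -1.e+00] F [ 0.56  0.36 -1.42] w 0.146
ap px [175, 174] yellow [101, 100]
[0] err 16 fwd,right mm [-0.28 -0.44] 5
[1] err 15 fwd,right mm [-0.8  1. ] 1
[0, 1] err 56 fwd,right mm [-0.2  0.3] 2
```

View pics/w11q.png

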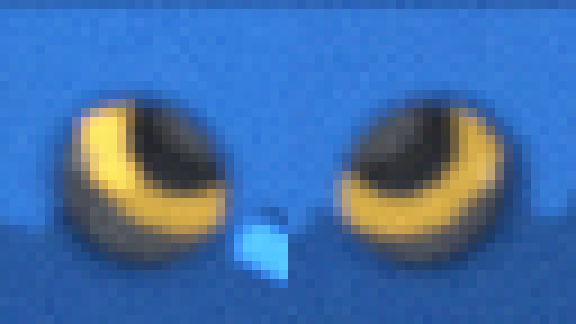

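View pics/s11.png

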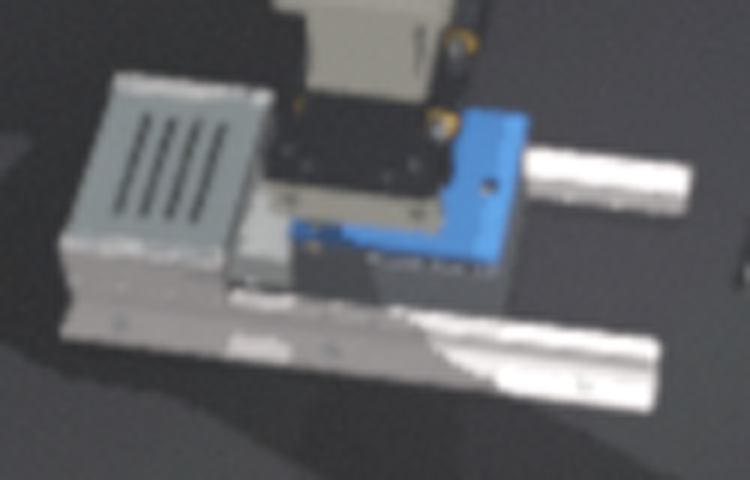

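carry_out:
  targets: [0,0.02,0,0,0,0,0,0,0,0,0,0,0,0,0,0]

```text
time: 24.9
tool_pos: [0.5927, 0.126, 0.0705]
tool_rot: [[0.0, 0.437, -0.9], [-0.0, -0.9, -0.437], [-1.0, 0.0, 0.0]]
ft_force: [-0.1, 0.8, -2.7]
width: 0.153
```

Run:
```python
from al import *
f=r.grab_frame("wrist");cv2.imwrite("pics/w12.png",f)
align(f,s["tool_pos"][2]-.0109,[[217.26,191.87],[335.15,191.95]])
cv2.imwrite("pics/w12q.png",np.hstack([cv2.resize(f[172:208,x:x+32],None,fx=9,fy=9,interpolation=cv2.INTER_NEAREST) for x in (202,320)]))
```

```text
24.9 [0.5927 0.126  0.0705] yawz 0.4518 xax [ 0.e+00 -1.e-04 -1.e+00] F [-0.09  0.82 -2.7 ] w 0.153
ap px [175, 174] yellow [102, 101]
[0] err 18 fwd,right mm [-0.4        -0.74285714] 7
[1] err 16 fwd,right mm [-0.2  0.6] 2
[0, 1] err 59 fwd,right mm [-0.2  0.3] 2
```

View pics/w12q.png

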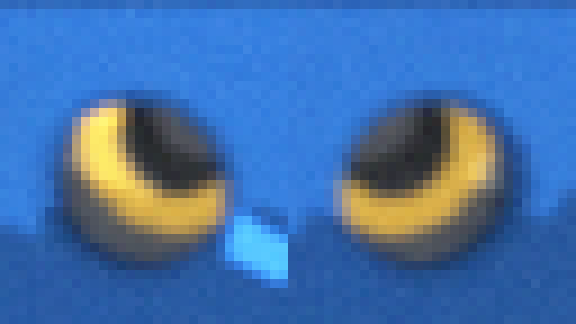

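The two holes now look mirror-symmetric, and the remaining error is well under a millimetre. I'm handing in.

Run:
```python
from rig import r
print(r.close_job())
```

```text
the job is handed in; nothing more can be done
None
```

I pushed the large block along its guide until it stopped, then picked up the large blue cover and handed in at 24.9 s, still holding the cover over the block.

- **Block at the stop:** it slid about 30 mm at roughly 2 N. The force then jumped to about 50 N sideways, and the block did not move over three more small push steps. That puts the tongue about 20.5 mm past the hood edge. This is right at the short end of the 20–40 mm range, so it rests on my measured guide position.
- **Cover grip:** the jaws closed to about 14 mm on the black grip, and the cover did not shift in the hand during the lift.
- **Hover:** the cover was level with a gap of about 9.6 mm above the block. The wrist force was only a light hanging load (1 to 3 N), so nothing was supporting it.
- **Hole alignment:** seen from the wrist camera through the two rear holes, they sit symmetrically over the block's holes. The fit using both holes gave 0.2 to 0.3 mm of error.
- **Checks that disagreed:** fitting each of those holes alone gave about −0.7 mm and +0.6 mm sideways, which cancel out. I took this as measurement noise. I could not see through the front hole, so I did not check it directly.

I did not touch the crucible, jar, screwdriver or tray, or the look-alike parts.

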